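# Snap the lunch box shut and slide it under the riser

### The arm

A 6-joint arm with a two-finger parallel gripper is mounted at the origin on the work surface. World frame = base frame: x ahead of the robot, y to its left, z up, the work surface at z = 0. Lengths are in m, angles in degrees, forces in N, time in s.
With the tool pointing down it reaches from about 0.2 to 0.875 m from the base axis. Payload 3.4 kg.
Tool frame: the origin (TCP) lies midway between the tips of the shut fingers; the grasp point (between the pads) lies 19 mm behind it; z points along the fingers, y is the line along which they close (so a half turn about z gives the same grasp; the last joint's range is limited). The gripper opens to 94 mm and grips with 3 to 60 N. Pads are 16 mm wide; open, the fingers measure 119 mm over their backs; the gripper's body (75 mm by 177 mm) begins 78 mm behind the grasp point.
Start: joints at [70.073, 15.808, 86.224, -0, 77.962, -6.933], TCP at [0.129, 0.56, 0.205] pointing down, gripper open.
Joint ranges: [-165.64, 165.64], [-43.16, 119.46], [12.63, 154.43], [-67.54, 247.53], [6.08, 155.33], [-154.97, 154.97]. Speed limits (degrees/s): [147.25, 147.25, 180, 180, 180, 180].

### API

Orientations are given as a 3x3 rotation matrix whose columns are the frame's x, y, z axes.
In Python, from cell import get_obs, viewer, ticket gives the robot as it stands. The module is installed in compiled form; this text tells all that it offers.
- The arm moves only by the tool play_rows, never from a script. Its argument "steps" is a list of rows, each a list of 7 numbers: the shift along the tool's x, y, z in m, then the turn, a rotation vector about the tool's x, y, z in degrees, then the finger opening in m, from 0 to 0.094. A call has exactly 5 rows; each row is the pose to reach, as a shift and turn from the pose commanded when the call began, along the tool's axes at that moment; what a row does not reach only later rows make up. A row lasts 1/12 s, in which the tool goes at most 41.7 mm and 7.16 degrees, less where a joint would pass 70% of its speed; a pose out of reach is approached as far as the arm can. A call with a gripper value outside its range is refused whole. The fingers move at their own pace and stop on an object; the grip force is fixed at half the most. Time passes only in rows, so rows that repeat a pose let the fingers close, or fill a call up. It gives the time, the measured TCP pose, the force, the opening and the grip force at its end, in the units of the state.
- get_obs(): the state, without advancing time (a new reading comes with each control period).
- viewer.capture(name): name is "scene" or "top" or "wrist"; returns the picture (384x512x3 uint8, red, green, blue); there is no depth.
- viewer.get_calibration(name): a dict with "fovy" (degrees; the focal length in pixels is half the picture's height over the tangent of half this angle, whatever the lens; pixels are square), "cx", "cy" (the principal point, pixels), "xyz" and "attitude" of the camera in the world; the wrist camera has in their place "T_tool_cam" (4x4, takes a point from camera to tool coordinates, whose origin is the TCP and whose axes are the flange's). Camera axes: x right, y down, z forward; pixel columns grow to the right and rows downward; lengths in m; the calibration is good to about 2 mm. The wrist camera is an equidistant fisheye: a pixel r from the principal point sees the ray r / f radians off the axis. A picture is of the moment at which its call begins: read the wrist's pose just before it. get_calibration takes no time and is no camera call.
- ticket.job_done(): hands the job in; it is judged then, once.
The state is a dict: "t": time; "joints": joint angles; "dq": joint speeds; "effort": joint torques, N m; "ee_pos": TCP position; "orientation": TCP orientation; "contact_force": force on the tool from outside, world axes, zero at the start; "torque": the same for the moment, N m; "width": finger opening in m; "finger_force": force on a finger pad.
Only numpy, scipy, OpenCV 4.12 (cv2) and the standard library are available. Lean on these libraries where they do the work, as an engineer would, in place of code of your own. Each camera call takes 0.05 s, during which the arm holds its last target. There are 200 camera calls.

### The job

The pink lunch box has its lid on, but the four snap tabs around the rim stand up. Press each tab fully down until all four lie flat, and only then slide the box along the ledge, without tipping it, under the low wooden riser until it is fully home against the batten inside. Leave the other things on the ledge and on the riser where they are.

Things in the scene. Friction and masses are not known exactly. Their poses are not given: they have to be found in the camera images.
- lunchbox: Loose, filled pink plastic lunch box, lid on, about 0.6 kg. Body 112 (x) x 152 (y) x 50 mm high; lid 120 x 160 mm at 50 to 60 mm height; a hinged pink snap tab in the middle of each lid side. Origin: centre of the underside, z up, x across the short side towards the riser (within 0.1 rad of the riser's x). It starts with its origin 115 to 155 mm in front of the riser's edge and slides on the ledge.
- riser: Fixed low wooden bench, open to the front. Origin on the ledge under the middle of its front edge; x inwards (away from the robot), y left. Top board 130 deep x 250 wide, underside 76, top 90 mm high; 222 mm between its sides. Stop: 30 mm high batten, front face at x = 72 mm. Box home: box origin at x = 16 mm, lid 44 mm out in front. Flat tabs pass under it, raised ones do not.
- tab_near (a joint): Angle of the near snap tab (-x of the box, towards the robot), rad: 0 is flat and engaged, at a firm stop; starts raised 0.45 to 0.62. Stiff, stays where it is left; gives way at 3 to 5 N pressed down on its outer part. Plate 38 long, 40 wide, 4 mm thick, hinged on the lid 33 mm inside the lid's near edge, 62.5 mm above the ledge.
- end_near (a point): Top of the outer end of the near tab, mid-width, 36 mm from its hinge, above a 12 mm hook turned down; moves with the tab. Engaged: 64.5 mm above the ledge, 3 mm outside the lid's edge. Press straight down about 9 mm inside the lid's edge, 51 mm from the box's middle.
- tab_far (a joint): Angle of the far snap tab (+x of the box, towards the riser), rad: 0 is flat and engaged, at a firm stop; starts raised 0.45 to 0.62. Stiff, stays where it is left; gives way at 3 to 5 N pressed down on its outer part. Plate 38 long, 40 wide, 4 mm thick, hinged on the lid 33 mm inside the lid's far edge, 62.5 mm above the ledge.
- end_far (a point): Top of the outer end of the far tab, mid-width, 36 mm from its hinge, above a 12 mm hook turned down; moves with the tab. Engaged: 64.5 mm above the ledge, 3 mm outside the lid's edge. Press straight down about 9 mm inside the lid's edge, 51 mm from the box's middle.
- tab_left (a joint): Angle of the left snap tab (+y of the box), rad: 0 is flat and engaged, at a firm stop; starts raised 0.45 to 0.62. Stiff, stays where it is left; gives way at 3 to 5 N pressed down on its outer part. Plate 38 long, 40 wide, 4 mm thick, hinged on the lid 33 mm inside the lid's left edge, 62.5 mm above the ledge.
- end_left (a point): Top of the outer end of the left tab, mid-width, 36 mm from its hinge, above a 12 mm hook turned down; moves with the tab. Engaged: 64.5 mm above the ledge, 3 mm outside the lid's edge. Press straight down about 9 mm inside the lid's edge, 71 mm from the box's middle.
- tab_right (a joint): Angle of the right snap tab (-y of the box), rad: 0 is flat and engaged, at a firm stop; starts raised 0.45 to 0.62. Stiff, stays where it is left; gives way at 3 to 5 N pressed down on its outer part. Plate 38 long, 40 wide, 4 mm thick, hinged on the lid 33 mm inside the lid's right edge, 62.5 mm above the ledge.
- end_right (a point): Top of the outer end of the right tab, mid-width, 36 mm from its hinge, above a 12 mm hook turned down; moves with the tab. Engaged: 64.5 mm above the ledge, 3 mm outside the lid's edge. Press straight down about 9 mm inside the lid's edge, 71 mm from the box's middle.
- cup: Bystander: glass cup, 72 mm across, 85 mm high, standing right of the lunch box. Origin at the centre of its underside.
- paddle: Bystander: steel rice paddle, 188 mm long, blade 56 mm wide, 8 mm high, lying left of the lunch box. Origin on its underside near the middle, x towards the blade.
- spoon: Bystander: white ceramic soup spoon, 132 mm long, 16 mm high, round bowl 44 mm across, lying on top of the riser. Origin on its underside near the middle.
- dish: Bystander: white ceramic dish, 72 mm across, 22 mm high, on top of the riser. Origin at the centre of its underside.
- sauce: Bystander: sauce bottle, 58 mm across, 160 mm high, left of the riser. Origin at the centre of its underside.
- jar: Bystander: lidded glass jar, 60 mm across, 75 mm high, right of the riser. Origin at the centre of its underside.
Mind the look-alikes: they are no part of the job. Of the things like the lunchbox, leave any that is blue or orange; of the rest the larger one is meant.

How it is judged:
By the outcome, as a careful person would: the job done as asked, in the order asked, and still so for the second after the job is handed in, with the robot touching nothing.
It also fails if it takes over 61 s, if anything falls off the work surface, if the arm or the gripper's body presses on something with over 40 N, if the wrist force passes 120 N, or if a joint passes its speed limit or range.

## Working session

There is one attempt and no reset: what is moved stays moved. The work goes in short steps, Python scripts to look and compute and a tool call to move; the robot and the scene stay as the last step left them, time stands still between calls to the robot, and variables do not carry over. Pictures are saved under pics/ and viewed, at most 10 in all, crops included, and the job is handed in when it is done.

Besides the shell and the picture viewer there is one more tool, called after "Emit:" as name([rows], argument=value, ...), one row to a line, values as JSON. play_rows: Moves the arm, as the interface text tells. Its arguments: {"type":"object","properties":{"steps":{"type":"array"}},"required":["steps"]}

```bash
mkdir -p pics; python3 - <<'E'
from cell import get_obs, viewer
import cv2, numpy as np
o=get_obs(); print({k:np.round(v,3).tolist() for k,v in o.items()})
ims=[]
for n in("scene","top"):
    im=viewer.capture(n); ims.append(im); cv2.imwrite(f"pics/{n}0.png",im[:,:,::-1]); print(n,viewer.get_calibration(n))
print(viewer.get_calibration("wrist"))
E
```

```text
{'t': 0.0, 'joints': [70.072, 15.846, 86.293, -0.001, 77.961, -6.932], 'dq': [-0.098, 0.048, 0.017, 0.007, -0.012, -0.153], 'effort': [0.001, -40.459, -23.723, 0.07, 0.035, -0.0], 'ee_pos': [0.129, 0.56, 0.205], 'orientation': [[-0.974, 0.225, -0.001], [0.225, 0.974, -0.002], [0.0, -0.002, -1.0]], 'contact_force': [0.27, -0.11, -0.467], 'torque': [0.006, -0.006, -0.044], 'finger_force': 0.0, 'width': 0.094}
scene {'fovy': 55.681650243016755, 'cx': 259.41661951520274, 'cy': 196.62438173575694, 'xyz': array([ 1.07841547, -0.05083251,  0.7874566 ]), 'attitude': array([[ 0.16883541,  0.78211082, -0.59983103],
       [ 0.98556385, -0.12618688,  0.11287504],
       [ 0.01258998, -0.61022908, -0.79212497]])}
top {'fovy': 46.5432015486184, 'cx': 251.98380846500262, 'cy': 187.55954257766652, 'xyz': array([0.4728614 , 0.00641611, 1.03267205]), 'attitude': array([[-0.01244848, -0.99661672,  0.08124126],
       [-0.99954553,  0.01463345,  0.0263551 ],
       [-0.02745477, -0.08087626, -0.99634596]])}
{'fovy': 65.70646984690485, 'cx': 255.5250844014007, 'cy': 193.274872057842, 'T_tool_cam': array([[ 1.46792270e-04, -9.70286120e-01, -2.41960375e-01,
         6.99680888e-02],
       [ 9.99999387e-01,  4.07921388e-04, -1.02912835e-03,
         7.03296801e-04],
       [ 1.09724976e-03, -2.41960076e-01,  9.70285586e-01,
        -1.79779368e-01],
       [ 0.00000000e+00,  0.00000000e+00,  0.00000000e+00,
         1.00000000e+00]])}
```

View pics/scene0.png

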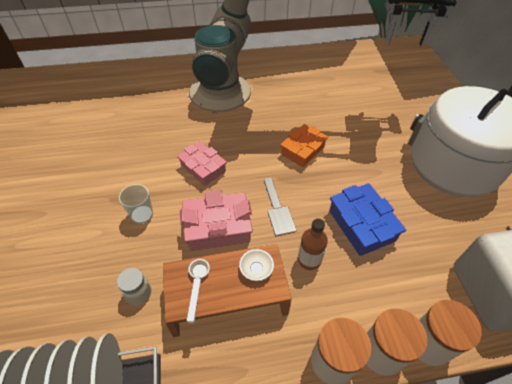

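View pics/top0.png

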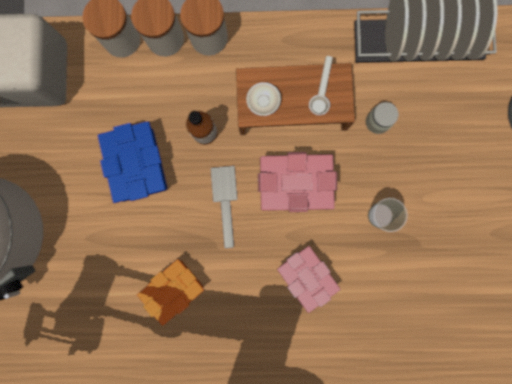

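Four boxes appear in the top view: the large pink one (298,182), a small pink one (309,279), an orange one (170,290) and a blue one (132,162). The meant box is the larger of the pink ones, at (298,182), in front of the riser (295,95). Next I measure it and confirm in a crop.

```bash
cat > h.py <<'E'
import numpy as np, cv2
from cell import get_obs, viewer
def ray(n,uv,z):
    c=viewer.get_calibration(n); f=192/np.tan(np.radians(c['fovy'])/2)
    d=c['attitude']@np.array([(uv[0]-c['cx'])/f,(uv[1]-c['cy'])/f,1]); p=c['xyz']; return p+d*(z-p[2])/d[2]
def proj(n,P):
    c=viewer.get_calibration(n); f=192/np.tan(np.radians(c['fovy'])/2)
    q=c['attitude'].T@(np.array(P)-c['xyz']); return np.array([c['cx']+f*q[0]/q[2],c['cy']+f*q[1]/q[2]])
def wray(o,uv,z):
    c=viewer.get_calibration('wrist'); f=192/np.tan(np.radians(c['fovy'])/2) # equidistant: r=f*theta
    d=np.array([uv[0]-c['cx'],uv[1]-c['cy']]); r=np.hypot(*d); th=r/f
    v=np.array([*(np.sin(th)*d/max(r,1e-9)),np.cos(th)]); T=c['T_tool_cam']; R=np.array(o['orientation'])
    p=R@T[:3,3]+o['ee_pos']; w=R@T[:3,:3]@v; return p+w*(z-p[2])/w[2]
def wproj(o,P):
    c=viewer.get_calibration('wrist'); f=192/np.tan(np.radians(c['fovy'])/2); T=c['T_tool_cam']; R=np.array(o['orientation'])
    q=T[:3,:3].T@(R.T@(np.array(P)-o['ee_pos'])-T[:3,3]); th=np.arctan2(np.hypot(q[0],q[1]),q[2]); d=q[:2]/np.hypot(q[0],q[1])
    return np.array([c['cx'],c['cy']])+f*th*d
def pink(im):
    h=cv2.cvtColor(im,cv2.COLOR_RGB2HSV); return ((h[...,0]>165)|(h[...,0]<2))&(h[...,1]>60)&(h[...,2]>120)
E
python3 - <<'E'
from h import *
im=cv2.imread("pics/top0.png")[:,:,::-1].copy()
m=pink(im).astype('uint8'); n,l,s,c=cv2.connectedComponentsWithStats(m)
for i in range(1,n):
    if s[i,4]>300:
        r=cv2.minAreaRect(np.argwhere(l==i)[:,::-1].astype(np.float32)); b=cv2.boxPoints(r)
        print(s[i],r,'\n',np.round([ray('top',p,.06) for p in b],4).tolist())
a=cv2.resize(im[55:225,220:360],None,fx=4,fy=4,interpolation=cv2.INTER_CUBIC)[:600]
s2=cv2.imread("pics/scene0.png"); cv2.imwrite("pics/crop1.png",a[:,:,::-1])
b=cv2.resize(s2[175:335,150:305],None,fx=3.7,fy=3.7,interpolation=cv2.INTER_CUBIC);cv2.imwrite("pics/crop2.png",b)
E
```

```text
[ 259  153   78   58 4039] ((297.5, 181.5), (57.0, 77.0), 90.0) 
 [[0.6282, 0.0158, 0.06], [0.6254, -0.1528, 0.06], [0.5007, -0.1493, 0.06], [0.5029, 0.0175, 0.06]]
[ 279  247   60   65 2146] ((308.6564636230469, 278.6541442871094), (56.850345611572266, 42.589256286621094), 50.90614700317383) 
 [[0.3735, -0.0135, 0.06], [0.4301, -0.0856, 0.06], [0.3356, -0.1599, 0.06], [0.2799, -0.0882, 0.06]]
```

View pics/crop1.png

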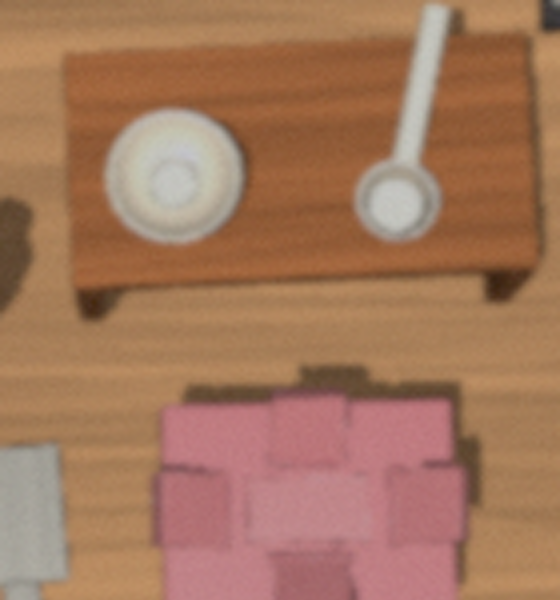

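View pics/crop2.png

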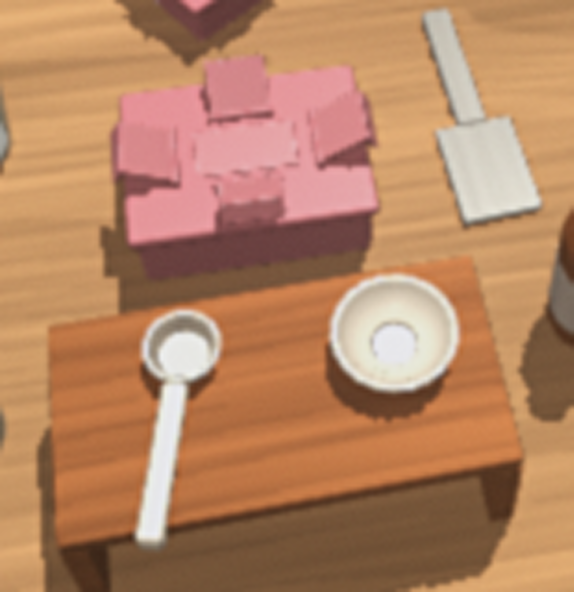

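The crops show the large pink box with four raised tabs right in front of the riser, so it is the box meant. In crop 1 the lid's far corners are at (162,405) and (452,398). The riser's front edge runs from (75,285) to (540,265).

```bash
python3 - <<'E'
from h import *
c=lambda x,y:(220+(x+.5)/4-.5,55+(y+.5)/4-.5)
for nm,p,z in [('rFL',c(76,287),.09),('rFR',c(540,266),.09),('rBL',c(65,53),.09),('rBR',c(527,35),.09),('lFL',c(162,405),.06),('lFR',c(452,398),.06)]:
    print(nm,np.round(ray('top',p,z),4))
s=lambda x,y:(150+(x+.5)/3.7-.5,175+(y+.5)/3.7-.5)
for nm,p,z in [('rFR',s(49,325),.09),('rFL',s(471,258),.09),('rBR',s(62,545),.09),('rBL',s(520,460),.09),('lFR',s(130,243),.06),('lFL',s(378,209),.06),('lNR',s(122,95),.06),('lNL',s(353,66),.06)]:
    print('s',nm,np.round(ray('scene',p,z),4))
im=cv2.imread("pics/top0.png")
# lid near corners in top view: bottom edge of mask per column, side columns
m=pink(im[:,:,::-1])
for u in (264,270,276,322,328,332):
    r=np.where(m[140:230,u])[0]+140; print(u,r.min(),r.max(),np.round(ray('top',(u,r.min()-.5),.06),4),np.round(ray('top',(u,r.max()+.5),.06),4))
for v in (158,160,163,205,207): 
    r=np.where(m[v,240:350])[0]+240; print(v,r.min(),r.max(),np.round(ray('top',(r.min()-.5,v),.06),4),np.round(ray('top',(r.max()+.5,v),.06),4))
E
```

```text
rFL [0.6818 0.0584 0.09  ]
rFR [ 0.6886 -0.1893  0.09  ]
rBL [0.8106 0.0631 0.09  ]
rBR [ 0.815  -0.1862  0.09  ]
lFL [0.6218 0.0134 0.06  ]
lFR [ 0.623  -0.1454  0.06  ]
s rFR [ 0.6912 -0.183   0.09  ]
s rFL [0.6872 0.0642 0.09  ]
s rBR [ 0.8194 -0.1776  0.09  ]
s rBL [0.8137 0.0656 0.09  ]
s lFR [ 0.6254 -0.1385  0.06  ]
s lFL [0.6257 0.0178 0.06  ]
s lNR [ 0.5084 -0.1386  0.06  ]
s lNL [0.5086 0.0189 0.06  ]
264 157 209 [0.6203 0.0049 0.06  ] [0.5039 0.0066 0.06  ]
270 156 209 [ 0.6223 -0.0083  0.06  ] [ 0.5037 -0.0065  0.06  ]
276 156 209 [ 0.622  -0.0215  0.06  ] [ 0.5035 -0.0195  0.06  ]
322 155 208 [ 0.6226 -0.1222  0.06  ] [ 0.5044 -0.1192  0.06  ]
328 155 208 [ 0.6223 -0.1353  0.06  ] [ 0.5042 -0.1322  0.06  ]
332 156 207 [ 0.62   -0.1439  0.06  ] [ 0.5063 -0.1409  0.06  ]
158 261 332 [0.6171 0.0126 0.06  ] [ 0.6145 -0.1449  0.06  ]
160 261 332 [0.6126 0.0127 0.06  ] [ 0.61   -0.1447  0.06  ]
163 261 332 [0.606  0.0128 0.06  ] [ 0.6034 -0.1446  0.06  ]
205 262 333 [0.5138 0.0119 0.06  ] [ 0.5116 -0.1442  0.06  ]
207 262 332 [0.5094 0.0119 0.06  ] [ 0.5073 -0.142   0.06  ]
```

Emit:
play_rows([
  [-0.026, -0.026, 0, 0, 0, -3, 0],
  [-0.052, -0.052, 0, 0, 0, -6, 0],
  [-0.078, -0.078, 0, 0, 0, -9, 0],
  [-0.104, -0.104, 0, 0, 0, -12, 0],
  [-0.129, -0.13, 0, 0, 0, -13, 0],
])

```text
t: 0.52
ee_pos: [0.2261, 0.4029, 0.205]
orientation: [[-1.0, -0.003, -0.0], [-0.003, 1.0, -0.001], [0.0, -0.001, -1.0]]
contact_force: [0.5, -0.8, 0.3]
width: 0.0639
finger_force: 0.0
```

Emit:
play_rows([
  [-0.02, -0.033, 0, 0, 0, 0, 0],
  [-0.04, -0.066, 0, 0, 0, 0, 0],
  [-0.06, -0.099, 0, 0, 0, 0, 0],
  [-0.08, -0.132, 0, 0, 0, 0, 0],
  [-0.1, -0.165, 0, 0, 0, 0, 0],
])

```text
t: 0.93
ee_pos: [0.326, 0.2379, 0.2053]
orientation: [[-1.0, -0.001, -0.0], [-0.001, 1.0, 0.0], [0.0, 0.0, -1.0]]
contact_force: [0.2, 0.7, -0.5]
width: 0.0306
finger_force: 0.0
```

Emit:
play_rows([
  [-0.02, -0.033, 0, 0, 0, 0, 0],
  [-0.04, -0.066, 0, 0, 0, 0, 0],
  [-0.06, -0.099, 0, 0, 0, 0, 0],
  [-0.08, -0.132, 0, 0, 0, 0, 0],
  [-0.1, -0.165, 0, 0, 0, 0, 0],
])

```text
t: 1.35
ee_pos: [0.4261, 0.0728, 0.2053]
orientation: [[-1.0, 0.0, -0.0], [0.0, 1.0, 0.0], [0.0, 0.0, -1.0]]
contact_force: [0.8, 1.2, 1.0]
width: 0.0005
finger_force: 0.0
```

Emit:
play_rows([
  [-0.02, -0.033, 0, 0, 0, 0, 0],
  [-0.04, -0.066, 0, 0, 0, 0, 0],
  [-0.06, -0.099, 0, 0, 0, 0, 0],
  [-0.08, -0.132, 0, 0, 0, 0, 0],
  [-0.08, -0.132, 0, 0, 0, 0, 0],
])

```text
t: 1.77
ee_pos: [0.5096, -0.0634, 0.2047]
orientation: [[-1.0, 0.005, 0.002], [0.005, 1.0, -0.004], [-0.002, -0.004, -1.0]]
contact_force: [0.7, 0.1, 0.5]
width: 0.0004
finger_force: 0.0
```

```bash
python3 - <<'E'
from h import *
o=get_obs(); im=viewer.capture('wrist'); cv2.imwrite('pics/w1.png',im[:,:,::-1]); print(np.round(o['ee_pos'],4),np.round(o['orientation'],3).tolist())
for P in [(.506,.016,.06),(.506,-.144,.06),(.625,.016,.06),(.625,-.144,.06)]: print(P,wproj(o,P))
E
```

```text
[ 0.5096 -0.0634  0.2047] [[-1.0, 0.005, 0.002], [0.005, 1.0, -0.004], [-0.002, -0.004, -1.0]]
(0.506, 0.016, 0.06) [325.74644814 180.20797064]
(0.506, -0.144, 0.06) [184.74500448 180.70778884]
(0.625, 0.016, 0.06) [319.1647005  273.19521905]
(0.625, -0.144, 0.06) [192.21304206 273.40868067]
```

View pics/w1.png

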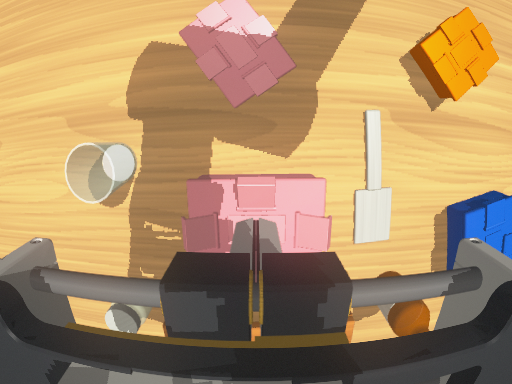

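The near lid edge is at (187,180)–(326,178), as predicted, so the box centre is about (0.5645, -0.063). Now down onto the near tab.

Emit:
play_rows([
  [-0.002, 0, 0.025, 0, 0, 0, 0],
  [-0.004, 0, 0.05, 0, 0, 0, 0],
  [-0.004, 0, 0.075, 0, 0, 0, 0],
  [-0.004, 0, 0.1, 0, 0, 0, 0],
  [-0.004, 0, 0.1, 0, 0, 0, 0],
])

```text
t: 2.23
ee_pos: [0.505, -0.0552, 0.1011]
orientation: [[-1.0, -0.001, -0.01], [-0.001, 1.0, 0.003], [0.01, 0.003, -1.0]]
contact_force: [-1.4, 0.8, 0.3]
width: 0.0009
finger_force: 0.0
```

Emit:
play_rows([
  [0, 0, 0, 0, 0, 0, 0],
  [0, 0, 0, 0, 0, 0, 0],
  [0, 0, 0, 0, 0, 0, 0],
  [0, 0, 0, 0, 0, 0, 0],
  [0, 0, 0, 0, 0, 0, 0],
])

```text
t: 2.65
ee_pos: [0.5106, -0.0574, 0.1067]
orientation: [[-1.0, -0.0, 0.002], [-0.0, 1.0, -0.0], [-0.002, -0.0, -1.0]]
contact_force: [-0.4, -0.8, -0.6]
width: 0.0002
finger_force: 0.0
```

Emit:
play_rows([
  [-0.003, -0.005, 0.008, 0, 0, 0, 0],
  [-0.003, -0.005, 0.016, 0, 0, 0, 0],
  [-0.003, -0.005, 0.024, 0, 0, 0, 0],
  [-0.003, -0.005, 0.032, 0, 0, 0, 0],
  [-0.003, -0.005, 0.038, 0, 0, 0, 0],
])

```text
t: 3.07
ee_pos: [0.5116, -0.0623, 0.0662]
orientation: [[-1.0, -0.0, -0.003], [-0.0, 1.0, 0.0], [0.003, 0.0, -1.0]]
contact_force: [-2.3, -0.1, 3.8]
width: 0.0003
finger_force: 1.9
```

Emit:
play_rows([
  [0, 0, 0.002, 0, 0, 0, 0],
  [0, 0, 0.003, 0, 0, 0, 0],
  [0, 0, 0.004, 0, 0, 0, 0],
  [0, 0, 0.004, 0, 0, 0, 0],
  [0, 0, 0.004, 0, 0, 0, 0],
])

```text
t: 3.48
ee_pos: [0.5115, -0.0623, 0.0644]
orientation: [[-1.0, -0.001, -0.002], [-0.001, 1.0, -0.0], [0.002, -0.0, -1.0]]
contact_force: [-5.6, 0.7, 14.7]
width: 0.0004
finger_force: 6.9
```

Emit:
play_rows([
  [0, 0, -0.025, 0, 0, 0, 0],
  [0, 0, -0.05, 0, 0, 0, 0],
  [-0.035, 0, -0.05, 0, 0, 0, 0],
  [-0.07, 0, -0.05, 0, 0, 0, 0],
  [-0.102, 0, -0.05, 0, 0, 0, 0],
])

```text
t: 3.9
ee_pos: [0.617, -0.0622, 0.1139]
orientation: [[-1.0, 0.0, 0.003], [0.0, 1.0, 0.0], [-0.003, 0.0, -1.0]]
contact_force: [0.9, -0.3, -0.0]
width: 0.0003
finger_force: 0.0
```

Emit:
play_rows([
  [0, 0, 0, 0, 0, 0, 0],
  [0, 0, 0, 0, 0, 0, 0],
  [0, 0, 0.01, 0, 0, 0, 0],
  [0, 0, 0.02, 0, 0, 0, 0],
  [0, 0, 0.028, 0, 0, 0, 0],
])

```text
t: 4.32
ee_pos: [0.6132, -0.062, 0.084]
orientation: [[-1.0, 0.0, -0.001], [0.0, 1.0, 0.001], [0.001, 0.001, -1.0]]
contact_force: [4.0, 0.9, 5.6]
width: 0.0005
finger_force: 3.5
```

Emit:
play_rows([
  [0, 0, 0.006, 0, 0, 0, 0],
  [0, 0, 0.012, 0, 0, 0, 0],
  [0, 0, 0.017, 0, 0, 0, 0],
  [0, 0, 0.021, 0, 0, 0, 0],
  [0, 0, 0.022, 0, 0, 0, 0],
])

```text
t: 4.73
ee_pos: [0.6156, -0.0625, 0.0645]
orientation: [[-1.0, -0.0, 0.002], [-0.0, 1.0, -0.0], [-0.002, -0.0, -1.0]]
contact_force: [-0.0, -0.2, 13.1]
width: 0.0005
finger_force: 6.4
```

Emit:
play_rows([
  [0, 0, -0.025, 0, 0, 0, 0],
  [0, 0, -0.05, 0, 0, 0, 0],
  [0.017, 0.023, -0.05, 0, 0, 0, 0],
  [0.034, 0.046, -0.05, 0, 0, 0, 0],
  [0.05, 0.069, -0.05, 0, 0, 0, 0],
])

```text
t: 5.15
ee_pos: [0.5625, 0.007, 0.1127]
orientation: [[-1.0, 0.001, -0.003], [0.001, 1.0, 0.0], [0.003, 0.0, -1.0]]
contact_force: [-0.4, 0.3, 0.1]
width: 0.0004
finger_force: 0.0
```

Emit:
play_rows([
  [0, 0, 0, 0, 0, 0, 0],
  [0, 0, 0, 0, 0, 0, 0],
  [0, 0, 0.008, 0, 0, 0, 0],
  [0, 0, 0.016, 0, 0, 0, 0],
  [0, 0, 0.024, 0, 0, 0, 0],
])

```text
t: 5.57
ee_pos: [0.565, 0.0058, 0.0881]
orientation: [[-1.0, 0.001, -0.001], [0.001, 1.0, -0.0], [0.001, -0.0, -1.0]]
contact_force: [0.7, -0.1, -0.4]
width: 0.0005
finger_force: 0.0
```

Emit:
play_rows([
  [0, 0, 0.008, 0, 0, 0, 0],
  [0, 0, 0.016, 0, 0, 0, 0],
  [0, 0, 0.022, 0, 0, 0, 0],
  [0, 0, 0.026, 0, 0, 0, 0],
  [0, 0, 0.026, 0, 0, 0, 0],
])

```text
t: 5.98
ee_pos: [0.5651, 0.0072, 0.0645]
orientation: [[-1.0, 0.001, 0.001], [0.001, 1.0, 0.001], [-0.001, 0.001, -1.0]]
contact_force: [-2.8, 3.3, 9.8]
width: 0.0003
finger_force: 5.2
```

Emit:
play_rows([
  [0, 0, -0.025, 0, 0, 0, 0],
  [0, 0, -0.05, 0, 0, 0, 0],
  [0, -0.036, -0.05, 0, 0, 0, 0],
  [0, -0.072, -0.05, 0, 0, 0, 0],
  [0, -0.108, -0.05, 0, 0, 0, 0],
])

```text
t: 6.4
ee_pos: [0.565, -0.1024, 0.1134]
orientation: [[-1.0, -0.002, 0.001], [-0.002, 1.0, -0.001], [-0.001, -0.001, -1.0]]
contact_force: [0.8, -0.1, -0.4]
width: 0.0007
finger_force: 0.0
```

Emit:
play_rows([
  [0, -0.03, 0, 0, 0, 0, 0],
  [0, -0.03, 0, 0, 0, 0, 0],
  [0, -0.03, 0.008, 0, 0, 0, 0],
  [0, -0.03, 0.016, 0, 0, 0, 0],
  [0, -0.03, 0.024, 0, 0, 0, 0],
])

```text
t: 6.82
ee_pos: [0.5642, -0.1302, 0.088]
orientation: [[-1.0, -0.001, -0.001], [-0.001, 1.0, 0.001], [0.001, 0.001, -1.0]]
contact_force: [0.1, -0.5, 0.2]
width: 0.0006
finger_force: 0.0
```

Emit:
play_rows([
  [0, 0, 0.008, 0, 0, 0, 0],
  [0, 0, 0.016, 0, 0, 0, 0],
  [0, 0, 0.022, 0, 0, 0, 0],
  [0, 0, 0.026, 0, 0, 0, 0],
  [0, 0, 0.026, 0, 0, 0, 0],
])

```text
t: 7.23
ee_pos: [0.5649, -0.1317, 0.0646]
orientation: [[-1.0, -0.002, 0.0], [-0.002, 1.0, -0.002], [-0.0, -0.002, -1.0]]
contact_force: [-2.3, -2.0, 8.6]
width: 0.0008
finger_force: 4.8
```

Emit:
play_rows([
  [0, 0, -0.035, 0, 0, 0, 0],
  [0, 0, -0.07, 0, 0, 0, 0],
  [0.03, 0.02, -0.095, 0, 0, 0, 0],
  [0.06, 0.045, -0.11, 0, 0, 0, 0.05],
  [0.09, 0.069, -0.11, 0, 0, 0, 0.094],
])

```text
t: 7.65
ee_pos: [0.4765, -0.062, 0.1759]
orientation: [[-1.0, 0.0, 0.006], [0.0, 1.0, -0.001], [-0.006, -0.001, -1.0]]
contact_force: [0.5, 0.5, -0.2]
width: 0.0103
finger_force: 0.0
```

Emit:
play_rows([
  [0.025, 0, 0, 0, 0, 0, 0.094],
  [0.05, 0, 0, 0, 0, 0, 0.094],
  [0.05, 0, 0, 0, 0, 0, 0.094],
  [0.05, 0, 0, 0, 0, 0, 0.094],
  [0.05, 0, 0, 0, 0, 0, 0.094],
])

```text
t: 8.07
ee_pos: [0.4257, -0.0622, 0.1734]
orientation: [[-1.0, -0.001, 0.001], [-0.001, 1.0, -0.0], [-0.001, -0.0, -1.0]]
contact_force: [0.3, 0.9, 0.2]
width: 0.0436
finger_force: 0.0
```

```bash
python3 - <<'E'
from h import *
o=get_obs(); im=viewer.capture('wrist'); cv2.imwrite('pics/w2.png',im[:,:,::-1]); s=viewer.capture('scene'); cv2.imwrite('pics/s2.png',s[:,:,::-1])
print(o['ee_pos'])
a=cv2.resize(s[150:330,140:330],(400,379),interpolation=cv2.INTER_CUBIC); b=cv2.resize(im[90:384],(400,230))
c=np.zeros((600,400,3),'uint8'); c[:379-12]=a[:367]; c[370:]=b
cv2.imwrite('pics/c2.png',c[:,:,::-1])
for P in [(.5045,.017),(.5045,-.143),(.6245,.017),(.6245,-.143)]: print(wproj(o,(*P,.06)),proj('scene',(*P,.06)))
E
```

```text
[ 0.42569345 -0.06218447  0.17343851]
[326.02084651 258.83109884] [244.06188126 191.33287753]
[182.90295165 258.57827349] [180.76804931 199.29269822]
[316.00730183 339.09455932] [251.37357955 230.73859605]
[193.04396371 338.79985802] [182.8013881  240.23117472]
```

View pics/c2.png

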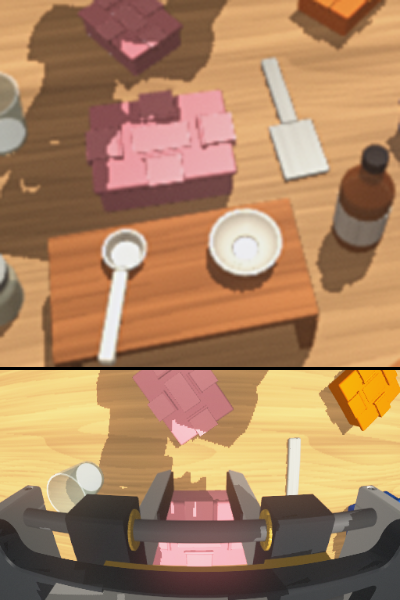

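All four tabs now lie flush with the lid in both views. The box, at about (160,145) in the crop, has not moved noticeably. Next I tilt the tool, with the fingers open, to push low on the body.

Emit:
play_rows([
  [-0.01, 0, 0.015, 0, -5, 0, 0.094],
  [-0.02, 0, 0.03, 0, -10, 0, 0.094],
  [-0.03, 0, 0.045, 0, -15, 0, 0.094],
  [-0.037, 0, 0.065, 0, -20, 0, 0.094],
  [-0.037, 0, 0.085, 0, -20, 0, 0.094],
])

```text
t: 8.58
ee_pos: [0.4593, -0.0618, 0.0865]
orientation: [[-0.94, 0.001, 0.342], [0.001, 1.0, 0.0], [-0.342, 0.001, -0.94]]
contact_force: [-1.1, 0.7, -0.9]
width: 0.0854
finger_force: 0.0
```

Emit:
play_rows([
  [0, 0, 0, 0, 0, 0, 0.094],
  [0, 0, 0, 0, 0, 0, 0.094],
  [0, 0, 0, 0, 0, 0, 0.094],
  [0, 0, 0, 0, 0, 0, 0.094],
  [0, 0, 0, 0, 0, 0, 0.094],
])

```text
t: 9.0
ee_pos: [0.4636, -0.0629, 0.0898]
orientation: [[-0.939, -0.001, 0.344], [-0.001, 1.0, -0.001], [-0.344, -0.001, -0.939]]
contact_force: [0.0, -0.3, 0.0]
width: 0.0938
finger_force: 0.0
```

Emit:
play_rows([
  [0.007, 0, 0.019, 0, 0, 0, 0.094],
  [0.014, 0, 0.038, 0, 0, 0, 0.094],
  [0.02, 0, 0.055, 0, 0, 0, 0.094],
  [0.023, 0, 0.064, 0, 0, 0, 0.094],
  [0.023, 0, 0.064, 0, 0, 0, 0.094],
])

```text
t: 9.42
ee_pos: [0.4616, -0.0619, 0.0192]
orientation: [[-0.941, -0.0, 0.34], [0.0, 1.0, 0.001], [-0.34, 0.002, -0.941]]
contact_force: [-0.2, 0.9, -0.1]
width: 0.0938
finger_force: 0.0
```

Emit:
play_rows([
  [-0.006, 0, 0.002, 0, 0, 0, 0.094],
  [-0.012, 0, 0.004, 0, 0, 0, 0.094],
  [-0.019, 0, 0.007, 0, 0, 0, 0.094],
  [-0.028, 0, 0.01, 0, 0, 0, 0.094],
  [-0.033, 0, 0.012, 0, 0, 0, 0.094],
])

```text
t: 9.83
ee_pos: [0.4999, -0.0629, 0.0217]
orientation: [[-0.939, -0.0, 0.345], [-0.001, 1.0, -0.001], [-0.345, -0.001, -0.939]]
contact_force: [-3.3, -1.1, 2.6]
width: 0.0943
finger_force: 2.3
```

Emit:
play_rows([
  [-0.005, 0, 0.002, 0, 0, 0, 0.094],
  [-0.01, 0, 0.004, 0, 0, 0, 0.094],
  [-0.015, 0, 0.0055, 0, 0, 0, 0.094],
  [-0.02, 0, 0.0073, 0, 0, 0, 0.094],
  [-0.025, 0, 0.0091, 0, 0, 0, 0.094],
])

```text
t: 10.25
ee_pos: [0.5237, -0.0621, 0.02]
orientation: [[-0.94, -0.0, 0.341], [0.0, 1.0, 0.001], [-0.341, 0.001, -0.94]]
contact_force: [-1.1, 0.4, -1.0]
width: 0.094
finger_force: 1.1
```

Emit:
play_rows([
  [-0.006, 0, 0.0022, 0, 0, 0, 0.094],
  [-0.012, 0, 0.0044, 0, 0, 0, 0.094],
  [-0.018, 0, 0.0066, 0, 0, 0, 0.094],
  [-0.024, 0, 0.0087, 0, 0, 0, 0.094],
  [-0.03, 0, 0.0109, 0, 0, 0, 0.094],
])

```text
t: 10.67
ee_pos: [0.5564, -0.0623, 0.0204]
orientation: [[-0.94, -0.0, 0.342], [-0.0, 1.0, 0.0], [-0.342, 0.0, -0.94]]
contact_force: [-1.4, 0.2, -1.1]
width: 0.0938
finger_force: 1.0
```

Emit:
play_rows([
  [-0.006, 0, 0.0022, 0, 0, 0, 0.094],
  [-0.012, 0, 0.0044, 0, 0, 0, 0.094],
  [-0.018, 0, 0.0066, 0, 0, 0, 0.094],
  [-0.024, 0, 0.0087, 0, 0, 0, 0.094],
  [-0.03, 0, 0.0109, 0, 0, 0, 0.094],
])

```text
t: 11.08
ee_pos: [0.5883, -0.0623, 0.0205]
orientation: [[-0.94, -0.0, 0.342], [-0.0, 1.0, 0.0], [-0.342, 0.0, -0.94]]
contact_force: [-1.4, 0.1, -1.6]
width: 0.0937
finger_force: 1.0
```

```bash
python3 - <<'E'
from h import *
o=get_obs(); s=viewer.capture('scene'); t=viewer.capture('top')
a=cv2.resize(s[150:335,140:330],(585,570),interpolation=cv2.INTER_CUBIC); 
cv2.imwrite('pics/s3.png',a[:,:,::-1]); cv2.imwrite('pics/t3.png',t[:,:,::-1]); print(o['ee_pos'],o['contact_force'])
E
```

```text
[ 0.58827674 -0.06229943  0.02045731] [-1.4128586   0.05066637 -1.59481107]
```

View pics/s3.png

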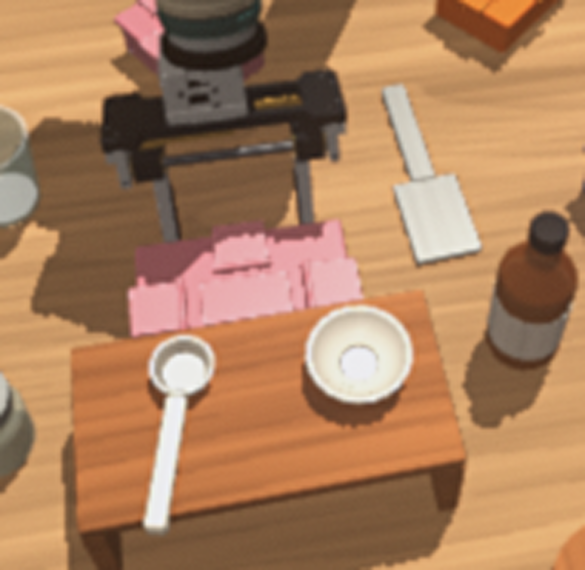

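The box is passing under the riser, straight and with flat tabs: its lid's near edge is at (135,250)–(340,225) and the riser edge at (72,350)–(425,295). I keep pushing with a 1.2° turn to match the riser's yaw.

Emit:
play_rows([
  [-0.006, 0, 0.0022, -0.1, 0, -0.3, 0.094],
  [-0.012, 0, 0.0044, -0.2, 0, -0.6, 0.094],
  [-0.018, 0, 0.0066, -0.3, 0, -0.9, 0.094],
  [-0.024, 0, 0.0087, -0.4, 0, -1.1, 0.094],
  [-0.03, 0, 0.0109, -0.4, 0, -1.1, 0.094],
])

```text
t: 11.6
ee_pos: [0.6202, -0.0624, 0.0206]
orientation: [[-0.939, -0.021, 0.342], [-0.019, 1.0, 0.007], [-0.342, 0.0, -0.94]]
contact_force: [-2.5, -0.1, 2.2]
width: 0.094
finger_force: 1.8
```

Emit:
play_rows([
  [-0.002, 0, 0.0007, 0, 0, 0, 0.094],
  [-0.005, 0, 0.0018, 0, 0, 0, 0.094],
  [-0.008, 0, 0.0029, 0, 0, 0, 0.094],
  [-0.01, 0, 0.0036, 0, 0, 0, 0.094],
  [-0.012, 0, 0.0044, 0, 0, 0, 0.094],
])

```text
t: 12.02
ee_pos: [0.6324, -0.062, 0.0205]
orientation: [[-0.94, -0.021, 0.342], [-0.019, 1.0, 0.007], [-0.342, 0.0, -0.94]]
contact_force: [-4.1, 0.2, 4.4]
width: 0.094
finger_force: 2.1
```

Emit:
play_rows([
  [-0.001, 0, 0.0004, 0, 0, 0, 0.094],
  [-0.002, 0, 0.0007, 0, 0, 0, 0.094],
  [-0.003, 0, 0.0011, 0, 0, 0, 0.094],
  [-0.004, 0, 0.0015, 0, 0, 0, 0.094],
  [-0.005, 0, 0.0018, 0, 0, 0, 0.094],
])

```text
t: 12.43
ee_pos: [0.6372, -0.0619, 0.0204]
orientation: [[-0.94, -0.021, 0.341], [-0.019, 1.0, 0.007], [-0.341, 0.0, -0.94]]
contact_force: [-6.9, -1.5, 5.7]
width: 0.094
finger_force: 3.7
```

Emit:
play_rows([
  [-0.001, 0, 0.0004, 0, 0, 0, 0.094],
  [-0.002, 0, 0.0007, 0, 0, 0, 0.094],
  [-0.003, 0, 0.0011, 0, 0, 0, 0.094],
  [-0.003, 0, 0.0011, 0, 0, 0, 0.094],
  [-0.003, 0, 0.0011, 0, 0, 0, 0.094],
])

```text
t: 12.85
ee_pos: [0.6375, -0.0614, 0.0195]
orientation: [[-0.942, -0.022, 0.336], [-0.02, 1.0, 0.008], [-0.336, 0.001, -0.942]]
contact_force: [-12.3, -2.3, 7.6]
width: 0.0938
finger_force: 5.8
```

Emit:
play_rows([
  [-0.001, 0, 0.0004, 0, 0, 0, 0.094],
  [-0.002, 0, 0.0007, 0, 0, 0, 0.094],
  [-0.003, 0, 0.0011, 0, 0, 0, 0.094],
  [-0.003, 0, 0.0011, 0, 0, 0, 0.094],
  [-0.003, 0, 0.0011, 0, 0, 0, 0.094],
])

```text
t: 13.27
ee_pos: [0.6377, -0.061, 0.0186]
orientation: [[-0.943, -0.023, 0.331], [-0.021, 1.0, 0.009], [-0.332, 0.002, -0.943]]
contact_force: [-17.5, -3.6, 11.4]
width: 0.0938
finger_force: 9.1
```

Contact with the batten is firm: the push stalls at x ≈ 0.6375 against 0.6395 expected. I back off.

Emit:
play_rows([
  [0.008, 0, -0.0029, 0, 0, 0, 0.094],
  [0.025, 0, -0.009, 0, 0, 0, 0.094],
  [0.05, 0, -0.018, 0, 0, 0, 0.094],
  [0.08, 0, -0.029, 0, 0, 0, 0.094],
  [0.09, 0, -0.033, 0, 0, 0, 0.094],
])

```text
t: 13.68
ee_pos: [0.5447, -0.0631, 0.02]
orientation: [[-0.94, -0.02, 0.34], [-0.018, 1.0, 0.008], [-0.34, 0.001, -0.94]]
contact_force: [-0.1, -0.0, 0.1]
width: 0.0939
finger_force: 0.0
```

Emit:
play_rows([
  [-0.01, 0, -0.03, 0, 0, 0, 0.094],
  [-0.02, 0, -0.06, 0, 0, 0, 0.094],
  [-0.02, 0, -0.1, 0, 0, 0, 0.094],
  [-0.02, 0, -0.14, 0, 0, 0, 0.094],
  [-0.02, 0, -0.17, 0, 0, 0, 0.094],
])

```text
t: 14.1
ee_pos: [0.5109, -0.0654, 0.1917]
orientation: [[-0.937, -0.02, 0.348], [-0.019, 1.0, 0.005], [-0.348, -0.002, -0.937]]
contact_force: [0.8, -0.1, -0.3]
width: 0.0943
finger_force: 0.0
```

Emit:
play_rows([
  [0.03, 0, -0.02, 0, 0, 0, 0.094],
  [0.06, 0, -0.03, 0, 0, 0, 0.094],
  [0.06, 0, -0.03, 0, 0, 0, 0.094],
  [0.06, 0, -0.03, 0, 0, 0, 0.094],
  [0.06, 0, -0.03, 0, 0, 0, 0.094],
])

```text
t: 14.52
ee_pos: [0.4441, -0.0668, 0.1961]
orientation: [[-0.938, -0.02, 0.345], [-0.019, 1.0, 0.006], [-0.345, -0.001, -0.938]]
contact_force: [-0.7, -0.1, -0.8]
width: 0.0939
finger_force: 0.0
```

```bash
python3 - <<'E'
from h import *
o=get_obs(); s=viewer.capture('scene'); t=viewer.capture('top')
a=cv2.resize(s[150:335,140:330],(400,390),interpolation=cv2.INTER_CUBIC); b=cv2.resize(t[50:235,200:390],(400,390),interpolation=cv2.INTER_CUBIC)
cv2.imwrite('pics/f4.png',np.hstack([a,b])[:,:,::-1]); cv2.imwrite('pics/s4.png',s[:,:,::-1]); print(o['ee_pos'],o['contact_force'])
m=pink(t)
for u in (266,272,278,312,318,324,330):
    r=np.where(m[100:200,u])[0]+100; print(u,r.min(),r.max(),np.round(ray('top',(u,r.max()+.5),.06),4))
E
```

```text
[ 0.44407604 -0.06678534  0.19610621] [-0.7010013  -0.10606229 -0.82791203]
266 127 148 [6.379e-01 2.000e-04 6.000e-02]
272 127 148 [ 0.6377 -0.013   0.06  ]
278 127 148 [ 0.6375 -0.0261  0.06  ]
312 125 147 [ 0.6384 -0.1007  0.06  ]
318 125 146 [ 0.6404 -0.1139  0.06  ]
324 125 146 [ 0.6402 -0.127   0.06  ]
330 124 145 [ 0.6422 -0.1401  0.06  ]
```

View pics/f4.png

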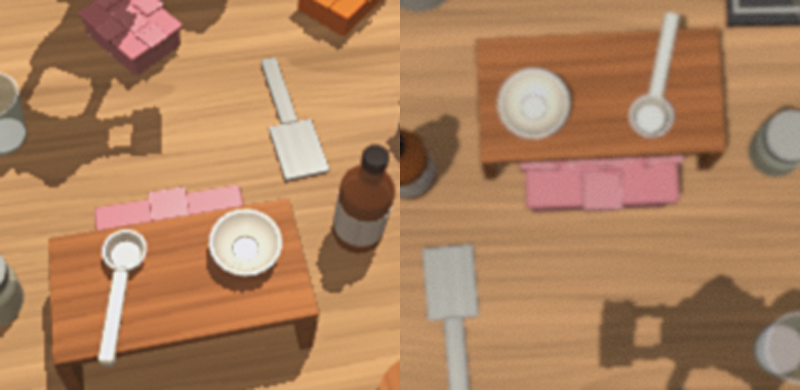

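The lid's near edge shows about 45 mm in front of the riser, where 44 mm is home. It is parallel to the riser's edge, its near tab is flat, and the bystanders stand where they were.

```bash
python3 -c "
from cell import ticket
print(ticket.job_done())"
```

```text
the job is handed in; nothing more can be done
None
```

I pressed all four tabs flat, then slid the pink lunch box under the riser until it stopped firmly against the batten, and handed the job in at about 15 s with the other things left where they were.

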